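Raise the telescoping hanger one hole and hang up the scraper

TASK

The scraper is too long to hang free from the telescoping stand as it is set now. Press the stand's spring snap button flush, slide the inner tube up until the button snaps out in the next hole, and then hang the orange scraper by its wire eye on the peg so that it hangs freely and still, clear of the bench. Leave the tub, the jar and the mould where they stand.

Things in the scene. Friction and masses are not known exactly. Their poses are not given: they have to be found in the camera images.
- stand: telescoping stand, fixed to the bench. Origin: centre of the underside of its dark foot plate, 220 (x) x 90 (y) x 12 mm high. Its x axis is the horizontal direction in which the sloping tube rises (away from the robot, give or take), z is up
- boom (a point): the stand's fixed outer tube, square aluminium 30 x 30 mm, 165 mm long. Origin: on its axis at the lower end, 40 mm above the bench and 100 mm to -x of the stand's origin. x: along the tube, rising 35 degrees above level; z: square to its upper face, so leaning back 35 degrees from vertical; y level. Upper face at z = 15 mm, with three 16 mm holes at x = 45, 95 and 145 mm. The button starts in the lowest (45)
- tube (a joint): slide of the inner tube up along the boom's x, m: 0 in the lowest hole, 0.050 in the next, 1 mm play either way. Locked while the button is out in a hole. Pressing the button flush in the lowest hole lets an inner spring buffer kick the tube about 10 mm up; the button is then caught under the wall and friction holds the tube (about 6 N to slide it up). At the next hole the button snaps out and stops it
- snap (a joint): how far the brass snap button is pressed in, m: 0 fully out (7 mm proud of the outer tube's upper face), 0.007 flush; it unlocks from about 0.005 and stays near 0.005 while caught under the wall. Spring force 2.5 N, rising to 5 N at flush. It is pressed along the boom's -z: tool tilted 35 degrees, pointing down and forward along the stand's x
- button (a point): centre of the outer end of the brass snap button, 12 mm in diameter; moves with the button and the inner tube; axes as the boom's
- next_hole (a point): centre of the next hole, at the outer tube's upper face; axes as the boom's
- tube_grip (a point): point on the axis of the bare inner tube (square steel, 20 x 20 mm) where it can be gripped across its y faces; moves with the tube (at the start x = 195 mm of the boom), axes as the boom's. At the start 60 mm of tube is bare, 30 mm either side of this point; above begins a black head 30 x 30 x 26 mm. From the head a 12 mm bar runs 91 mm to -y, its axis 43 mm beyond this point
- peg (a point): steel peg, 10 mm in diameter, at the end of the bar, carried by the inner tube. Origin: on the bar's axis, 85 mm to the -y side of the tube's axis; z axis: along the peg, pointing back along the stand's -x and up, 30 degrees above level; the peg's tip is at z = 60 mm; a black stop collar of 34 mm diameter at z = 8 to 12 mm keeps things off the bar; y as the stand's
- scraper: loose scraper lying flat on the bench, 196 mm long, about 0.12 kg. Origin: under the middle of its orange handle (85 x 18 mm, 14 mm thick), x axis towards the wire eye, z up. The handle spans x = -42 to +42 mm; the steel blade, 52 mm wide and 3 mm thick, ends at x = -119 mm; the centre of mass lies about 15 to 30 mm to the -x side
- eye (a point): centre of the scraper's hanging eye, a wire ring of 25 mm inner and 37 mm outer diameter, wire 5.6 mm, lying in the scraper's plane, at x = 58.5, z = 7 mm of the scraper; axes as the scraper's
- blade_end (a point): middle of the scraper's blade edge, its far end from the eye, at x = -119, z = 7 mm of the scraper; axes as the scraper's
- tub: bystander: clear tub with an orange lid and yellow labels, 96 mm diameter, 87 mm high, origin under its centre
- jar: bystander: small clear jar with a white lid, 66 mm diameter, 72 mm high, origin under its centre
- mould: bystander: grey chocolate mould, 100 (x) x 160 (y) x 22 mm, origin under its centre

How it is judged:
By the outcome, as a careful person would: the job done as asked, in the order asked, and still so for the second after the job is handed in, with the robot touching nothing.
It also fails if it takes over 72 s, if anything falls off the work surface, if the arm or the gripper's body presses on something with over 40 N, if the wrist force passes 120 N, or if a joint passes its speed limit or range.

ROBOT

A 6-joint arm with a two-finger parallel gripper is mounted at the origin on the work surface. World frame = base frame: x ahead of the robot, y to its left, z up, the work surface at z = 0. Lengths are in mm, angles in rad, forces in N, time in s.
With the tool pointing down it reaches from about 275 to 725 mm from the base axis. Payload 5.6 kg.
Tool frame: the origin (TCP) lies on the centre line of the jaws, within the pads' length; the fingertips stand 11 mm ahead of it and the grasp point (between the pads) lies 8 mm behind it; x points along the fingers, y is the direction in which the jaws open and shut, and the axes are right-handed (so a half turn about x gives the same grasp; the last joint's range is limited). The gripper opens to 85 mm and grips with 20 to 120 N. Pads are 22 mm wide; open, the fingers measure 114 mm over their backs; the gripper's body (76 mm by 85 mm) begins 54 mm behind the grasp point. The pads swing forward as they close: fully open they stand 13 mm farther back than shut.
Start: joints at [-0.995, 0.255, 0.108, 0, -1.424, -0.285], TCP at [157.715, -526.896, 242.283] pointing down, gripper open.
Joint ranges: [-2.95, 2.95], [-1.21, 1.97], [-1.09, 1.5], [-2.87, 1.71], [-2.94, -0.07], [-3.05, 3.05]. Speed limits (rad/s): [2.57, 2.57, 3.14, 3.14, 3.14, 3.14].

INTERFACE

Orientations are given as a rotation vector (axis times angle).
In Python, from bench import get_state, eyes, sign_off gives the robot as it stands.
- The arm moves only by the tool drive_tool, never from a script. Its argument "commands" is a list of rows, each an object with "linear": the shift along the tool's x, y, z in units of 25 mm (1.0 is 25 mm), a list of three; "turn": the turn about the tool's x in units of 8 degrees (1.0 is 8 degrees); "claw": the closure, from 0 (fully open) to 1 (shut). In form: [{"linear": [x, y, z], "turn": turn, "claw": claw}, ...]. A call has exactly 8 rows; each row shifts and turns the commanded pose from where the row before left it, along the tool's axes as they then stand; what a row does not reach is not made up. A row lasts 1/10 s, in which the tool goes at most 50 mm and 8.59 degrees, less where a joint would pass 70% of its speed; a pose out of reach is approached as far as the arm can. A call is refused whole if a number of a shift passes 1 or a number of a turn 1, either way. A call with a gripper value outside its range is refused whole. The fingers move at their own pace and stop on an object; "grip_force" is the grip in N (left out, the last holds). Time passes only in rows, so rows that do not move let the fingers close, or fill a call up. It gives the time, the measured TCP pose, the force and the opening at its end, in the units of the state.
- get_state(): the state, without advancing time (a new reading comes with each control period).
- eyes.grab_frame(name): name is "scene" or "side" or "wrist"; returns the picture (480x640x3 uint8, red, green, blue); there is no depth.
- eyes.camera_info(name): a dict with "camera_matrix" (3x3 intrinsics, pixels), "R" (3x3) and "t" (3): a world point X has camera coordinates R X + t; the wrist camera has in their place "mount" (4x4, takes a point from camera to tool coordinates, whose origin is the TCP and whose axes are the tool frame's). Camera axes: x right, y down, z forward; pixel columns grow to the right and rows downward; lengths in mm; the calibration is good to about 2 mm. A picture is of the moment at which its call begins: read the wrist's pose just before it. camera_info takes no time and is no camera call.
- sign_off(): hands the job in, once; it reports no verdict.
The state is a dict: "t": time; "joint_pos": joint angles; "dq": joint speeds; "effort": joint torques, N m; "tool_pos": TCP position; "ee_rot": TCP orientation; "wrist_force": force on the tool from outside, world axes, zero at the start; "torque": the same for the moment, N m; "width": finger opening in mm.
Only numpy, scipy, OpenCV 4.12 (cv2) and the standard library are available. Lean on these libraries where they do the work, as an engineer would, in place of code of your own. Each camera call takes 0.05 s, during which the arm holds its last target. There are 200 camera calls.

## Working session

There is one attempt and no reset: what is moved stays moved. The work goes in short steps, Python scripts to look and compute and a tool call to move; the robot and the scene stay as the last step left them, time stands still between calls to the robot, and variables do not carry over. Pictures are saved under pics/ and viewed, about 8 in all and at most 12, crops included, and the job is handed in when it is done.

Besides the shell and the picture viewer there is one more tool, called after "Emit:" by a JSON object that holds its "name" and its "arguments", one argument or row to a line. drive_tool: Moves the arm, as the interface text tells. Its arguments: {"type":"object","properties":{"commands":{"type":"array"},"grip_force":{"type":"number"}},"required":["commands"]}

```bash
ls; mkdir -p pics
python3 - <<'E'
from bench import get_state, eyes
import cv2
print(get_state())
for n in ("scene","side","wrist"):
    print(n,eyes.camera_info(n))
    cv2.imwrite(f"pics/{n}0.png",eyes.grab_frame(n)[:,:,::-1])
E
```

```text
pics
{'t': 0.0, 'joint_pos': array([-9.95374449e-01,  2.55762290e-01,  1.06990006e-01, -4.81054002e-04,
       -1.42389704e+00, -2.84584812e-01]), 'dq': array([ 0.00047769,  0.00089588, -0.00040628, -0.00163905, -0.00212345,
       -0.00027958]), 'effort': array([-4.56193839e-04, -3.86633456e+01,  2.37937921e+01,  5.36500946e+00,
       -6.07203707e-03,  5.30949205e-07]), 'tool_pos': array([ 157.62707542, -526.42789774,  241.38099523]), 'ee_rot': array([-0.2267354 ,  1.55906927,  0.22973001]), 'wrist_force': array([ 0.15269361, -0.44256545,  0.46613573]), 'torque': array([ 0.01694812, -0.00520533,  0.00463354]), 'width': 85.37152775417475}
scene {'camera_matrix': array([[473.29032513,   0.        , 325.63122079],
       [  0.        , 473.29032513, 236.38783203],
       [  0.        ,   0.        ,   1.        ]]), 'R': array([[-0.02421965,  0.99964104, -0.01145437],
       [ 0.81322548,  0.01303654, -0.58180269],
       [-0.58144452, -0.02340604, -0.8132493 ]]), 't': array([   4.88715682, -383.44804945, 1598.64762389])}
side {'camera_matrix': array([[471.65173967,   0.        , 314.
[... 154 characters left out ...]
-0.00917172],
       [-0.04754285,  0.64389258, -0.76363737],
       [ 0.07039259, -0.76044134, -0.64558024]]), 't': array([ 545.35040746,  113.06550695, 1226.20540488])}
wrist {'camera_matrix': array([[394.89148029,   0.        , 316.03098664],
       [  0.        , 394.89148029, 249.13433088],
       [  0.        ,   0.        ,   1.        ]]), 'mount': array([[ 1.29429904e-04, -2.79347524e-01,  9.60190056e-01,
        -1.31569962e+02],
       [ 9.99999721e-01, -6.69876000e-04, -3.29682720e-04,
        -3.95102902e-01],
       [ 7.35304325e-04,  9.60189831e-01,  2.79347359e-01,
        -7.07970426e+01],
       [ 0.00000000e+00,  0.00000000e+00,  0.00000000e+00,
         1.00000000e+00]])}
```

View pics/scene0.png

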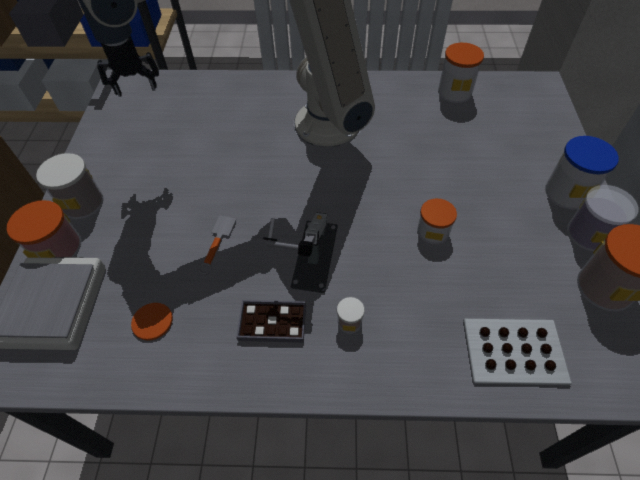

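View pics/side0.png

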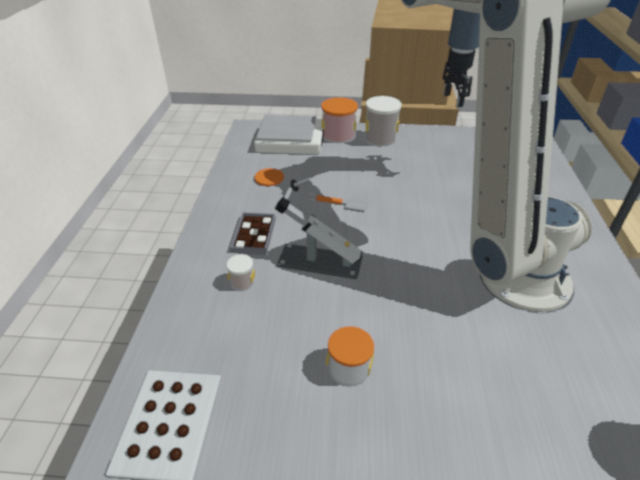

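The scene view shows the stand around (315,255), the scraper at (220,240) with blade towards the robot, the mould at (272,321), the jar at (350,315) and the tub at (437,222). Next I'll zoom both views in one picture.

Run:
```python
import cv2, numpy as np
a=cv2.imread("pics/scene0.png")[205:300,195:345]; b=cv2.imread("pics/side0.png")[170:285,265:385]
a=cv2.resize(a,(600,380),interpolation=cv2.INTER_CUBIC)
cv2.imwrite("pics/cropA.png",cv2.resize(cv2.imread("pics/scene0.png")[205:300,195:345],(800,507),interpolation=cv2.INTER_CUBIC))
cv2.imwrite("pics/cropB.png",cv2.resize(b,(626,600),interpolation=cv2.INTER_CUBIC))
```

```text
(no output)
```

View pics/cropA.png

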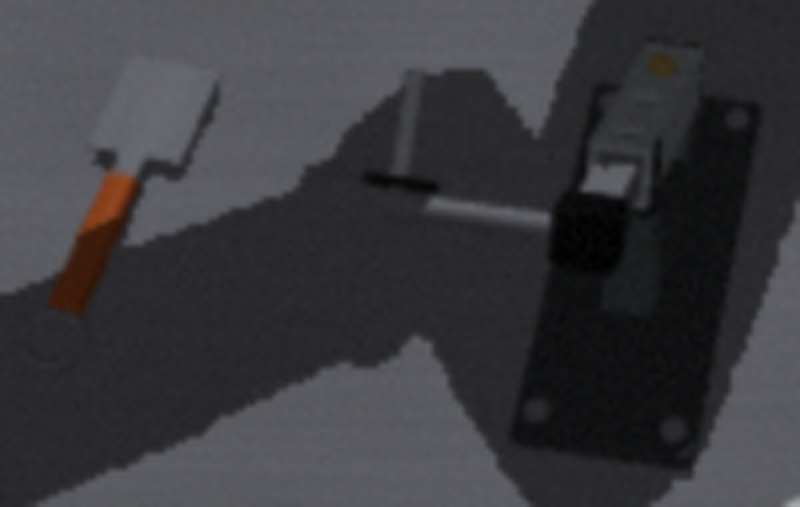

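View pics/cropB.png

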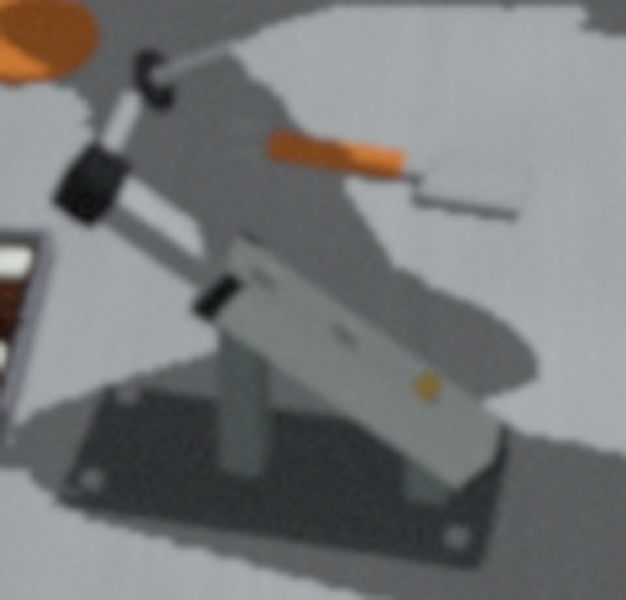

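The crops show, in scene-crop pixels, button (662,65), collar (400,183), peg tip (413,72), head (590,232) and the foot corners. In side-crop pixels they show button (429,386), collar (155,80) and head (92,184). The scraper's eye points away from the robot at about (48,335) in the scene crop. I'll fit the poses from these.

```bash
cat > h.py <<'E'
import numpy as np, json
from scipy.optimize import least_squares
from scipy.spatial.transform import Rotation as Ro
from bench import get_state, eyes
c,s=np.cos(np.radians(35)),np.sin(np.radians(35))
def boom(x,y=0,z=0): return np.array([-100+c*x-s*z,y,40+s*x+c*z])
def peg(z,d=0):
    b=boom(238+d,-85); return b+z*np.array([-np.cos(np.pi/6),0,.5])
def world(P,X):  # P=x,y,yaw
    return Ro.from_euler('z',P[2]).apply(X)+[P[0],P[1],0]
def proj(cam,X):
    i=eyes.camera_info(cam)
    if cam=='wrist':
        st=get_state(); M=i['mount']; R=Ro.from_rotvec(st['ee_rot']).as_matrix()
        T=R.T@(X-st['tool_pos']); p=M[:3,:3].T@(T-M[:3,3])
    else: p=i['R']@X+i['t']
    p=i['camera_matrix']@p; return p[:2]/p[2]
def fit(obs,p0):  # obs: (cam,local point,pixel)
    f=lambda P:np.concatenate([proj(k,world(P,X))-px for k,X,px in obs])
    r=least_squares(f,p0,loss='soft_l1'); print(r.x.round(3),r.fun.reshape(-1,2).round(1).tolist()); return r.x
E
python3 - <<'E'
from h import *
A=lambda u,v:(195+(u+.5)/5.333-.5,205+(v+.5)/5.333-.5)
B=lambda u,v:(265+(u+.5)/5.217-.5,170+(v+.5)/5.217-.5)
V=lambda *a:np.array(a,float)
S=[('scene',boom(45,0,22),A(662,65)),('scene',peg(10),A(400,183)),('scene',peg(60),A(413,72)),('scene',V(-110,45,12),A(760,103)),('scene',V(110,45,12),A(690,472)),('scene',V(110,-45,12),A(516,440)),
('side',boom(45,0,22),B(429,386)),('side',peg(10),B(155,80)),('side',boom(238),B(92,184)),('side',V(110,45,12),B(62,500)),('side',V(-110,45,12),B(482,567)),('side',V(110,-45,12),B(108,390))]
P=fit(S,[450,0,0])
Q=fit([('scene',V(42,0,14),A(67,308)),('scene',V(-42,0,14),A(122,175)),('scene',V(-119,0,8),A(177,66)),('scene',V(58,0,7),A(48,335)),('side',V(42,0,12),B(268,147)),('side',V(-42,0,12),B(405,165))],[450,-200,-.3])
json.dump([P.tolist(),Q.tolist()],open('poses.json','w'))
for n,X in dict(button=boom(45,0,22),face=boom(45,0,15),grip=boom(203),tip50=peg(60,50),peg15=peg(15,50)).items(): print(n,world(P,X).round(1))
print('eye',world(Q,V(58.5,0,7)).round(1))
for n,u,v,z in(('mould',272,321,22),('jar',350,309,72)):
    g=least_squares(lambda p:proj('scene',np.array([p[0],p[1],z]))-[u,v],[500,0]).x; print(n,g.round())
R=Ro.from_rotvec(get_state()['ee_rot']).as_matrix();print(R.round(3))
E
```

```text
[537.992 -20.812   6.137] [[0.5, -1.3], [0.3, 0.2], [1.1, -0.1], [0.5, -0.1], [0.3, -1.5], [-1.5, -0.5], [0.8, -0.8], [-0.3, 0.3], [-0.4, 0.3], [-1.4, -1.5], [-0.3, -1.5], [-0.9, -2.1]]
[ 528.992 -300.129  125.455] [[-0.6, -0.5], [0.4, -0.5], [0.1, -0.2], [1.3, 0.8], [0.0, -1.6], [-0.5, -0.7]]
button [463.   -9.8  83.8]
face [467.  -10.4  78.1]
grip [603.6 -30.4 156.4]
tip50 [ 608.7 -117.1  235.2]
peg15 [ 647.3 -122.8  212.7]
eye [ 586.2 -312.2    7. ]
mould [ 742. -117.]
jar [732.  71.]
[[-0.    -0.287  0.958]
 [ 0.001  0.958  0.287]
 [-1.     0.001 -0.   ]]
```

Emit:
{"name": "drive_tool", "arguments": {
  "commands": [
    {"linear": [0,1,0.5],"turn": 0.78,"claw": 1},
    {"linear": [0,1,0.5],"turn": 0.78,"claw": 1},
    {"linear": [0,1,0.4],"turn": 0.78,"claw": 1},
    {"linear": [0,1,0.4],"turn": 0.79,"claw": 1},
    {"linear": [0,1,0.4],"turn": 0,"claw": 1},
    {"linear": [0,1,0.4],"turn": 0,"claw": 1},
    {"linear": [0,1,0.4],"turn": 0,"claw": 1},
    {"linear": [0,1,0.4],"turn": 0,"claw": 1}
  ],
  "grip_force": 40
}}

```text
t: 0.95
tool_pos: [243.7, -328.0, 242.1]
ee_rot: [0.115, 1.568, -0.115]
wrist_force: [0.3, 0.1, 0.1]
width: 0.4
```

Emit:
{"name": "drive_tool", "arguments": {
  "commands": [
    {"linear": [0,1,0.3],"turn": 0,"claw": 1},
    {"linear": [0,1,0.3],"turn": 0,"claw": 1},
    {"linear": [0.4,1,0.3],"turn": 0,"claw": 1},
    {"linear": [0.4,1,0.3],"turn": 0,"claw": 1},
    {"linear": [0.4,1,0.3],"turn": 0,"claw": 1},
    {"linear": [0.4,1,0.3],"turn": 0,"claw": 1},
    {"linear": [0.4,1,0.3],"turn": 0,"claw": 1},
    {"linear": [0.4,1,0.3],"turn": 0,"claw": 1}
  ]
}}

```text
t: 1.75
tool_pos: [332.1, -138.9, 181.8]
ee_rot: [0.115, 1.568, -0.115]
wrist_force: [-0.9, -0.7, -0.5]
width: 0.1
```

Emit:
{"name": "drive_tool", "arguments": {
  "commands": [
    {"linear": [0.1,1,0.5],"turn": 0,"claw": 1},
    {"linear": [0.1,1,0.5],"turn": 0,"claw": 1},
    {"linear": [0.1,1,0.5],"turn": 0,"claw": 1},
    {"linear": [0.1,1,0.5],"turn": 0,"claw": 1},
    {"linear": [0.1,1,0.5],"turn": 0,"claw": 1},
    {"linear": [0,0.85,0.3],"turn": 0,"claw": 1},
    {"linear": [0,0,0],"turn": 0,"claw": 1},
    {"linear": [0,0,0],"turn": 0,"claw": 1}
  ]
}}

```text
t: 2.55
tool_pos: [422.3, -5.4, 169.5]
ee_rot: [0.114, 1.569, -0.114]
wrist_force: [0.8, 1.1, 0.5]
width: -0.0
```

```bash
cat > look.py <<'E'
import sys,cv2
from h import *
def look(cam,name,marks=()):
    st=get_state(); im=eyes.grab_frame(cam)[:,:,::-1].copy(); return st,im
if __name__=="__main__":
    cam,name=sys.argv[1:3]; d=float(sys.argv[3]); P,Q=json.load(open('poses.json'))
    pts={k:proj(cam,world(P,X)).round(1).tolist() for k,X in dict(button=boom(45+d,0,22),hole2=boom(95,0,15),hole3=boom(145,0,15),boomend=boom(165,0,15),grip=boom(195+d),coll=peg(10,d),tip=peg(60,d)).items()}
    pts['eye']=proj(cam,world(Q,np.array([58.5,0,7]))).round(1).tolist()
    print(pts); st=get_state(); print(st['tool_pos'].round(1),st['wrist_force'].round(1),st['width'])
    cv2.imwrite(f'pics/{name}.png',eyes.grab_frame(cam)[:,:,::-1])
E
python3 look.py wrist w1 0
```

```text
{'button': [319.2, 325.9], 'hole2': [319.4, 414.1], 'hole3': [319.6, 513.8], 'boomend': [319.8, 558.1], 'grip': [319.7, 613.3], 'coll': [144.5, 723.3], 'tip': [104.5, 745.4], 'eye': [9.6, 451.6]}
[422.3  -5.4 169.5] [0.8 1.1 0.5] -0.003478934491776319
```

View pics/w1.png

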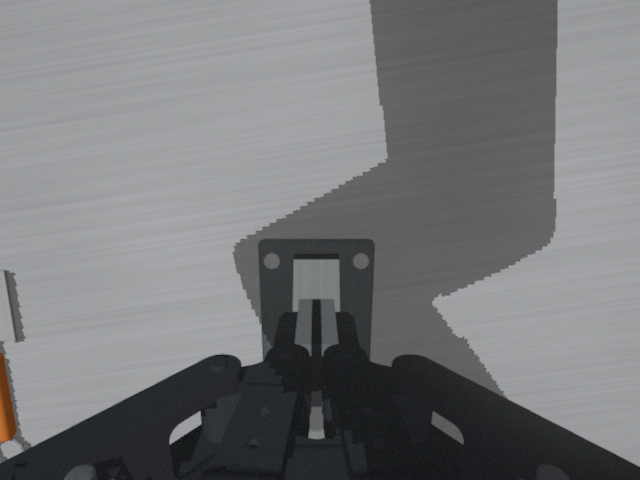

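The wrist view has the robot side at the top. It shows the foot's near corners at about (260,240) and (374,240) and the boom's lower end at (293..340, 258). The button is hidden under the shut fingers.

Run:
```python
from h import *
P,Q=json.load(open('poses.json'))
for X in ([-110,-45,12],[-110,45,12],boom(0,-15,15),boom(0,15,15)): print(proj('wrist',world(P,np.array(X,float))).round(1))
print(np.degrees(Ro.from_rotvec(get_state()['ee_rot']).as_matrix()).round(2)/57.2958)
T=get_state()['tool_pos'];f=world(P,boom(45,0,22)); b=f-T; a=P[2]
print('button-TCP in tool (down,left,fwd)',-b[2],-np.sin(a)*b[0]+np.cos(a)*b[1],np.cos(a)*b[0]+np.sin(a)*b[1])
```

```text
[259.8 240.9]
[378.6 240.8]
[296.9 258.7]
[342.3 258.6]
[[-6.98131451e-04  1.45560408e-01  9.89426799e-01]
 [-1.74532863e-04  9.89426799e-01 -1.45560408e-01]
 [-1.00007330e+00 -3.49065726e-04 -6.98131451e-04]]
button-TCP in tool (down,left,fwd) 85.74743056184111 1.9582009993420697 41.09130959542453
```

Emit:
{"name": "drive_tool", "arguments": {
  "commands": [
    {"linear": [0.2,-0.03,0.46],"turn": 0,"claw": 1},
    {"linear": [0.6,0,0.46],"turn": 0,"claw": 1},
    {"linear": [0.6,0,0],"turn": 0,"claw": 1},
    {"linear": [0.6,0,0],"turn": 0,"claw": 1},
    {"linear": [0.6,0,0],"turn": 0,"claw": 1},
    {"linear": [0.1,0,0.07],"turn": 0,"claw": 1},
    {"linear": [0.1,0,0.07],"turn": 0,"claw": 1},
    {"linear": [0,0,0],"turn": 0,"claw": 1}
  ]
}}

```text
t: 3.4
tool_pos: [449.3, -10.4, 100.1]
ee_rot: [0.115, 1.567, -0.115]
wrist_force: [-0.0, -0.4, -0.9]
width: 0.2
```

Emit:
{"name": "drive_tool", "arguments": {
  "commands": [
    {"linear": [0.1,0,0.07],"turn": 0,"claw": 1},
    {"linear": [0,0,0],"turn": 0,"claw": 1},
    {"linear": [0.1,0,0.07],"turn": 0,"claw": 1},
    {"linear": [0,0,0],"turn": 0,"claw": 1},
    {"linear": [0.07,0,0.05],"turn": 0,"claw": 1},
    {"linear": [0,0,0],"turn": 0,"claw": 1},
    {"linear": [0,0,0],"turn": 0,"claw": 1},
    {"linear": [0,0,0],"turn": 0,"claw": 1}
  ]
}}

```text
t: 4.2
tool_pos: [453.4, -10.8, 93.2]
ee_rot: [0.115, 1.568, -0.115]
wrist_force: [-1.5, 0.7, 3.5]
width: 0.1
```

```bash
python3 look.py side s1 0; python3 -c "
import cv2;b=cv2.imread('pics/s1.png')[170:285,265:385]
cv2.imwrite('pics/s1c.png',cv2.resize(b,(626,600),interpolation=cv2.INTER_CUBIC))"
```

```text
{'button': [347.7, 242.8], 'hole2': [330.6, 233.5], 'hole3': [314.9, 222.6], 'boomend': [308.5, 218.1], 'grip': [295.8, 214.9], 'coll': [294.0, 185.3], 'tip': [309.8, 179.2], 'eye': [311.0, 196.6]}
[453.4 -10.8  93.2] [-1.5  0.7  3.5] 0.09283060312951301
```

View pics/s1c.png

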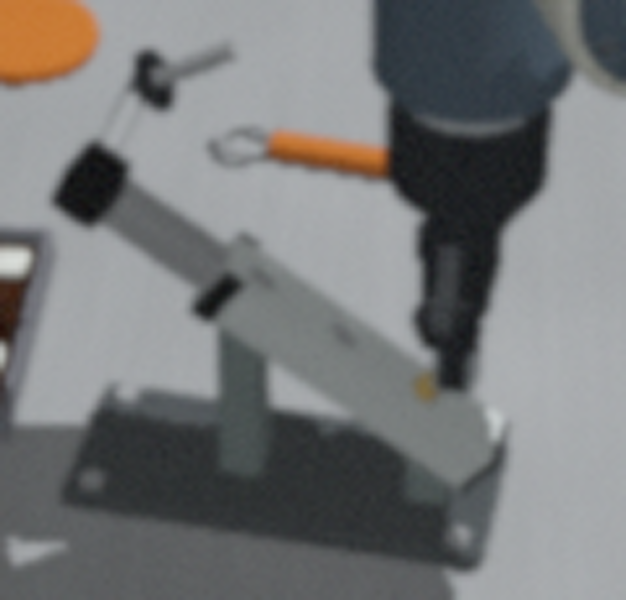

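The tip touches with 3.5 N at about (445,385), on the downhill rim of the button (centre 429,386). I'll shift about 4 mm up along the boom and press again.

Emit:
{"name": "drive_tool", "arguments": {
  "commands": [
    {"linear": [-0.22,0,0.04],"turn": 0,"claw": 1},
    {"linear": [0,0,0],"turn": 0,"claw": 1},
    {"linear": [0.1,0,0.07],"turn": 0,"claw": 1},
    {"linear": [0.1,0,0.07],"turn": 0,"claw": 1},
    {"linear": [0.07,0,0.05],"turn": 0,"claw": 1},
    {"linear": [0.05,0,0.03],"turn": 0,"claw": 1},
    {"linear": [0,0,0],"turn": 0,"claw": 1},
    {"linear": [0,0,0],"turn": 0,"claw": 1}
  ]
}}

```text
t: 5.05
tool_pos: [460.2, -11.7, 90.8]
ee_rot: [0.115, 1.567, -0.115]
wrist_force: [-0.6, 2.0, 4.8]
width: 0.0
```

Emit:
{"name": "drive_tool", "arguments": {
  "commands": [
    {"linear": [0.03,0,0.02],"turn": 0,"claw": 1},
    {"linear": [0,0,0],"turn": 0,"claw": 1},
    {"linear": [0.03,0,0.02],"turn": 0,"claw": 1},
    {"linear": [0,0,0],"turn": 0,"claw": 1},
    {"linear": [0,0,0],"turn": 0,"claw": 1},
    {"linear": [0,0,0],"turn": 0,"claw": 1},
    {"linear": [0,0,0],"turn": 0,"claw": 1},
    {"linear": [0,0,0],"turn": 0,"claw": 1}
  ]
}}

```text
t: 5.85
tool_pos: [460.9, -11.8, 89.5]
ee_rot: [0.115, 1.567, -0.115]
wrist_force: [-2.1, 1.4, 7.0]
width: 0.2
```

Run:
```python
from bench import eyes
import cv2,numpy as np
im=eyes.grab_frame("side")[:,:,::-1]; cv2.imwrite("pics/s2.png",im)
a=cv2.imread('pics/s1.png')[165:225,265:305,:].astype(np.uint8); b=im[165:225,265:305].astype(np.uint8)
# shift of dark head and collar
for n,(r0,r1,c0,c1) in dict(head=(195,216,273,293),coll=(177,193,288,300)).items():
    t=cv2.imread('pics/s1.png')[r0:r1,c0:c1]; m=cv2.matchTemplate(np.ascontiguousarray(im[r0-15:r1+10,c0-15:c1+10]),t,cv2.TM_CCOEFF_NORMED); _,v,_,l=cv2.minMaxLoc(m); print(n,l[0]-15,l[1]-15,round(v,3))
```

```text
head -3 -2 0.994
coll -3 -2 0.983
```

The tube has been kicked up by about 10 mm: head and collar both shifted (-3,-2) px. Now I'll back off, open, and move over the bare tube.

Emit:
{"name": "drive_tool", "arguments": {
  "commands": [
    {"linear": [-0.5,0,-0.2],"turn": 0,"claw": 1},
    {"linear": [-1,0,0],"turn": 0,"claw": 0.35},
    {"linear": [-1,0,0.4],"turn": 0,"claw": 0.35},
    {"linear": [-1,0,1],"turn": 0,"claw": 0.35},
    {"linear": [-1,0,1],"turn": 0,"claw": 0.35},
    {"linear": [-1,0,1],"turn": 0,"claw": 0.35},
    {"linear": [0,0,1],"turn": 0,"claw": 0.35},
    {"linear": [0,0,1],"turn": 0,"claw": 0.35}
  ]
}}

```text
t: 6.7
tool_pos: [590.4, -30.9, 226.5]
ee_rot: [0.115, 1.568, -0.114]
wrist_force: [0.7, 0.2, -0.4]
width: 55.6
```

Emit:
{"name": "drive_tool", "arguments": {
  "commands": [
    {"linear": [0,0,0.5],"turn": 0,"claw": 0.35},
    {"linear": [0,0,0],"turn": 0,"claw": 0.35},
    {"linear": [0,0,0],"turn": 0,"claw": 0.35},
    {"linear": [0,0,0],"turn": 0,"claw": 0.35},
    {"linear": [0,0,0],"turn": 0,"claw": 0.35},
    {"linear": [0,0,0],"turn": 0,"claw": 0.35},
    {"linear": [0,0,0],"turn": 0,"claw": 0.35},
    {"linear": [0,0,0],"turn": 0,"claw": 0.35}
  ]
}}

```text
t: 7.5
tool_pos: [601.6, -32.6, 226.7]
ee_rot: [0.115, 1.568, -0.115]
wrist_force: [-0.7, -0.2, -0.1]
width: 55.4
```

```bash
python3 look.py wrist w2 10
```

```text
{'button': [320.3, 29.0], 'hole2': [320.5, 90.7], 'hole3': [321.0, 164.6], 'boomend': [321.1, 197.3], 'grip': [321.2, 276.6], 'coll': [147.3, 349.2], 'tip': [108.2, 285.0], 'eye': [14.0, 242.9]}
[601.6 -32.6 226.7] [-0.7 -0.2 -0.1] 55.375381899288186
```

View pics/w2.png

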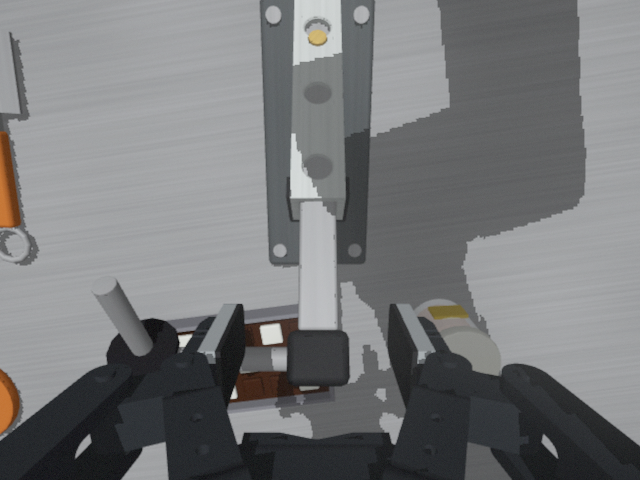

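The wrist view confirms the fit: next holes at (317,93) and (317,165), boom end at (318,197), tube centred on 318 between the pads, and the ring at (13,244) where predicted. Lowering and gripping.

Emit:
{"name": "drive_tool", "arguments": {
  "commands": [
    {"linear": [0.8,0,0],"turn": 0,"claw": 0.35},
    {"linear": [0.8,0,0],"turn": 0,"claw": 0.35},
    {"linear": [0.8,0,0],"turn": 0,"claw": 0.35},
    {"linear": [0.6,0,0],"turn": 0,"claw": 0.35},
    {"linear": [0,0,0],"turn": 0,"claw": 0.9},
    {"linear": [0,0,0],"turn": 0,"claw": 0.9},
    {"linear": [0,0,0],"turn": 0,"claw": 0.9},
    {"linear": [0,0,0],"turn": 0,"claw": 0.9}
  ],
  "grip_force": 60
}}

```text
t: 8.35
tool_pos: [602.4, -32.0, 152.7]
ee_rot: [0.115, 1.566, -0.114]
wrist_force: [0.5, 3.7, 2.2]
width: 19.3
```

Emit:
{"name": "drive_tool", "arguments": {
  "commands": [
    {"linear": [-0.115,0,0.164],"turn": 0,"claw": 0.9},
    {"linear": [-0.115,0,0.164],"turn": 0,"claw": 0.9},
    {"linear": [-0.115,0,0.164],"turn": 0,"claw": 0.9},
    {"linear": [-0.115,0,0.164],"turn": 0,"claw": 0.9},
    {"linear": [-0.115,0,0.164],"turn": 0,"claw": 0.9},
    {"linear": [-0.115,0,0.164],"turn": 0,"claw": 0.9},
    {"linear": [-0.069,0,0.098],"turn": 0,"claw": 0.9},
    {"linear": [0,0,0],"turn": 0,"claw": 0.9}
  ]
}}

```text
t: 9.15
tool_pos: [626.2, -35.5, 169.6]
ee_rot: [0.116, 1.574, -0.114]
wrist_force: [-8.4, 5.3, -0.9]
width: 19.4
```

Emit:
{"name": "drive_tool", "arguments": {
  "commands": [
    {"linear": [-0.046,0,0.066],"turn": 0,"claw": 0.9},
    {"linear": [-0.046,0,0.066],"turn": 0,"claw": 0.9},
    {"linear": [-0.046,0,0.066],"turn": 0,"claw": 0.9},
    {"linear": [-0.046,0,0.066],"turn": 0,"claw": 0.9},
    {"linear": [-0.023,0,0.033],"turn": 0,"claw": 0.9},
    {"linear": [0,0,0],"turn": 0,"claw": 0.9},
    {"linear": [0,0,0],"turn": 0,"claw": 0.9},
    {"linear": [0,0,0],"turn": 0,"claw": 0.9}
  ]
}}

```text
t: 9.95
tool_pos: [633.4, -36.6, 174.7]
ee_rot: [0.116, 1.574, -0.114]
wrist_force: [-7.6, 4.9, -0.7]
width: 18.9
```

Emit:
{"name": "drive_tool", "arguments": {
  "commands": [
    {"linear": [-0.046,0,0.066],"turn": 0,"claw": 0.9},
    {"linear": [0,0,0],"turn": 0,"claw": 0.9},
    {"linear": [-0.023,0,0.033],"turn": 0,"claw": 0.9},
    {"linear": [0,0,0],"turn": 0,"claw": 0.9},
    {"linear": [0,0,0],"turn": 0,"claw": 0.9},
    {"linear": [0,0,0],"turn": 0,"claw": 0.9},
    {"linear": [0,0,0],"turn": 0,"claw": 0.9},
    {"linear": [0,0,0],"turn": 0,"claw": 0.9}
  ]
}}

```text
t: 10.75
tool_pos: [636.0, -36.9, 176.6]
ee_rot: [0.116, 1.573, -0.113]
wrist_force: [-7.7, 4.6, -1.1]
width: 19.1
```

Emit:
{"name": "drive_tool", "arguments": {
  "commands": [
    {"linear": [-0.046,0,0.066],"turn": 0,"claw": 0.9},
    {"linear": [0,0,0],"turn": 0,"claw": 0.9},
    {"linear": [-0.023,0,0.033],"turn": 0,"claw": 0.9},
    {"linear": [0,0,0],"turn": 0,"claw": 0.9},
    {"linear": [0,0,0],"turn": 0,"claw": 0.9},
    {"linear": [0,0,0],"turn": 0,"claw": 0.9},
    {"linear": [0,0,0],"turn": 0,"claw": 0.9},
    {"linear": [0,0,0],"turn": 0,"claw": 0.9}
  ]
}}

```text
t: 11.55
tool_pos: [636.1, -37.0, 176.6]
ee_rot: [0.116, 1.58, -0.114]
wrist_force: [-13.8, 6.3, -3.2]
width: 19.4
```

Run:
```python
from bench import eyes
import cv2,numpy as np
from h import *
P,Q=json.load(open('poses.json'))
im=np.ascontiguousarray(eyes.grab_frame("side")[:,:,::-1]); cv2.imwrite("pics/s3.png",im)
t=cv2.imread('pics/s1.png')[175:195,286:301]; r0,c0=175,286
m=cv2.matchTemplate(im[r0-30:r0+25,c0-35:c0+20],t,cv2.TM_CCOEFF_NORMED); _,v,_,l=cv2.minMaxLoc(m); print(l[0]-35,l[1]-30,v)
for d in (0,40,45,50): print(d,(proj('side',world(P,peg(10,d)))-proj('side',world(P,peg(10)))).round(1))
```

```text
-28 -25 0.4956516623497009
0 [0. 0.]
40 [-12.4  -8.8]
45 [-14.   -9.9]
50 [-15.6 -11.1]
```

The tube has stopped hard (no motion, force rising to 14 N). I'll release it, rise and verify.

Emit:
{"name": "drive_tool", "arguments": {
  "commands": [
    {"linear": [0.046,0,-0.066],"turn": 0,"claw": 0.9},
    {"linear": [0,0,0],"turn": 0,"claw": 0.35},
    {"linear": [0,0,0],"turn": 0,"claw": 0.35},
    {"linear": [0,0,0],"turn": 0,"claw": 0.35},
    {"linear": [-1,0,0],"turn": 0,"claw": 0.35},
    {"linear": [-1,0,0],"turn": 0,"claw": 0.35},
    {"linear": [-1,0,0],"turn": 0,"claw": 0.35},
    {"linear": [-1,0,0],"turn": 0,"claw": 0.35}
  ]
}}

```text
t: 12.4
tool_pos: [639.3, -38.6, 279.5]
ee_rot: [0.115, 1.567, -0.115]
wrist_force: [0.9, 0.2, 1.4]
width: 55.5
```

Emit:
{"name": "drive_tool", "arguments": {
  "commands": [
    {"linear": [0,0,-1],"turn": 0,"claw": 0.35},
    {"linear": [0,0,-1],"turn": 0,"claw": 0.35},
    {"linear": [0,0,0],"turn": 0,"claw": 0.35},
    {"linear": [0,0,0],"turn": 0,"claw": 0.35},
    {"linear": [0,0,0],"turn": 0,"claw": 0.35},
    {"linear": [0,0,0],"turn": 0,"claw": 0.35},
    {"linear": [0,0,0],"turn": 0,"claw": 0.35},
    {"linear": [0,0,0],"turn": 0,"claw": 0.35}
  ]
}}

```text
t: 13.2
tool_pos: [590.0, -30.9, 277.6]
ee_rot: [0.115, 1.568, -0.115]
wrist_force: [-0.1, -0.3, -0.6]
width: 55.4
```

```bash
python3 look.py wrist w3 50
```

```text
{'button': [319.9, 109.3], 'hole2': [319.8, 115.6], 'hole3': [320.1, 176.7], 'boomend': [320.3, 203.3], 'grip': [320.6, 327.1], 'coll': [176.1, 391.9], 'tip': [150.2, 348.4], 'eye': [52.1, 241.2]}
[590.  -30.9 277.6] [-0.1 -0.3 -0.6] 55.44323429437292
```

View pics/w3.png

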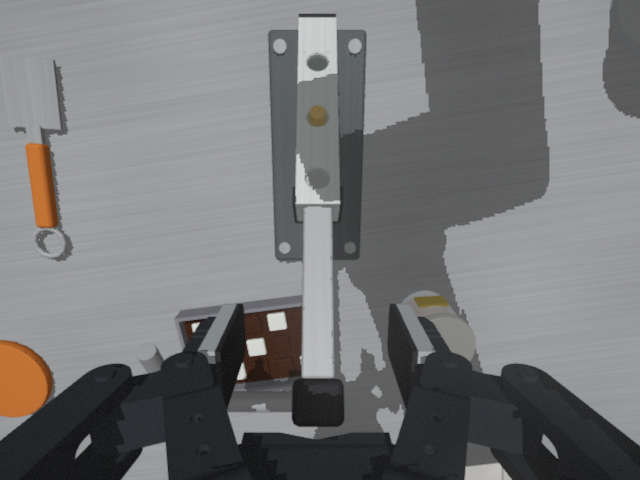

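The button stands proud in the next hole at (317,114), as predicted. The scraper's ring is at (50,242), with handle ends at (46,226) and (38,144). I'll refine its pose from this view.

Run:
```python
from h import *
P,Q=json.load(open('poses.json')); V=lambda *a:np.array(a,float)
Q[2]-=40*np.pi; P[2]-=2*np.pi
P=[P[0]-.3,P[1]-1.9,P[2]]
Q2=fit([('wrist',V(42,0,14),(46,226)),('wrist',V(-42,0,14),(38,144.5)),('wrist',V(58.5,0,7),(50,242)),('wrist',V(-119,26,8),(54,60)),],Q)
print(Q,Q2)
json.dump([list(P),list(Q2)],open('poses.json','w'))
for x in(-5,0,58.5): print(x,world(Q2,V(x,0,7)).round(1))
print('yaw deg',np.degrees(Q2[2]),'tip',world(P,peg(60,50)).round(1),get_state()['joint_pos'].round(2))
```

```text
[ 5.29789e+02 -3.00975e+02 -2.05000e-01] [[-0.6, 2.3], [-4.2, -0.7], [1.8, 0.0], [0.8, -0.3]]
[528.9918446247134, -300.1285945337849, -0.20822667542601891] [ 5.29788811e+02 -3.00974555e+02 -2.04906533e-01]
-5 [ 524.9 -300.     7. ]
0 [ 529.8 -301.     7. ]
58.5 [ 587.1 -312.9    7. ]
yaw deg -11.740279557121937 tip [ 608.4 -119.   235.2] [ 0.21  0.33  0.3   0.   -1.54 -1.93]
```

Emit:
{"name": "drive_tool", "arguments": {
  "commands": [
    {"linear": [0,-1,-0.1],"turn": 0,"claw": 0.35},
    {"linear": [0,-1,-0.1],"turn": 0,"claw": 0.35},
    {"linear": [0,-1,-0.1],"turn": 0,"claw": 0.35},
    {"linear": [0,-1,-0.1],"turn": 0,"claw": 0.35},
    {"linear": [0,-1,-0.1],"turn": 0,"claw": 0.35},
    {"linear": [0,-1,-0.1],"turn": 0,"claw": 0.35},
    {"linear": [0,-1,-0.1],"turn": 0,"claw": 0.35},
    {"linear": [0.5,-1,-0.1],"turn": 0,"claw": 0.35}
  ]
}}

```text
t: 14.05
tool_pos: [541.3, -227.3, 267.1]
ee_rot: [0.114, 1.564, -0.116]
wrist_force: [0.5, 0.0, -0.9]
width: 55.6
```

Emit:
{"name": "drive_tool", "arguments": {
  "commands": [
    {"linear": [1,-1,-0.1],"turn": 0.42,"claw": 0.35},
    {"linear": [1,-1,-0.1],"turn": 0,"claw": 0.35},
    {"linear": [1,-1,0],"turn": 0,"claw": 0.35},
    {"linear": [1,0,0],"turn": 0,"claw": 0.35},
    {"linear": [1,0,0],"turn": 0,"claw": 0.35},
    {"linear": [0,0,0],"turn": 0,"claw": 0.35},
    {"linear": [0,0,0],"turn": 0,"claw": 0.35},
    {"linear": [0,0,0],"turn": 0,"claw": 0.35}
  ]
}}

```text
t: 14.85
tool_pos: [523.1, -299.0, 142.4]
ee_rot: [0.159, 1.562, -0.161]
wrist_force: [-0.1, -0.0, 0.1]
width: 55.2
```

```bash
python3 look.py wrist w4 50
python3 - <<'E'
from h import *
P,Q=json.load(open('poses.json')); V=lambda *a:np.array(a,float)
for x,y,z in((42,0,14),(-42,0,14),(42,9,14),(42,-9,14),(-42,9,14),(-42,-9,14),(-119,26,8),(-119,-26,8)): print(x,y,proj('wrist',world(Q,V(x,y,z))).round(1))
E
```

```text
{'button': [1018.3, 117.7], 'hole2': [989.7, 128.7], 'hole3': [1071.3, 245.5], 'boomend': [1109.2, 299.9], 'grip': [1194.5, 557.2], 'coll': [1046.0, 757.1], 'tip': [1408.1, 825.4], 'eye': [315.9, 323.8]}
[ 523.1 -299.   142.4] [-0.1 -0.   0.1] 55.211070938924145
42 0 [315.8 307.4]
-42 0 [315.8 190.1]
42 9 [328.4 307.4]
42 -9 [303.3 307.4]
-42 9 [329.5 190.1]
-42 -9 [302.1 190.1]
-119 26 [357.9  63.6]
-119 -26 [273.6  63.6]
```

View pics/w4.png

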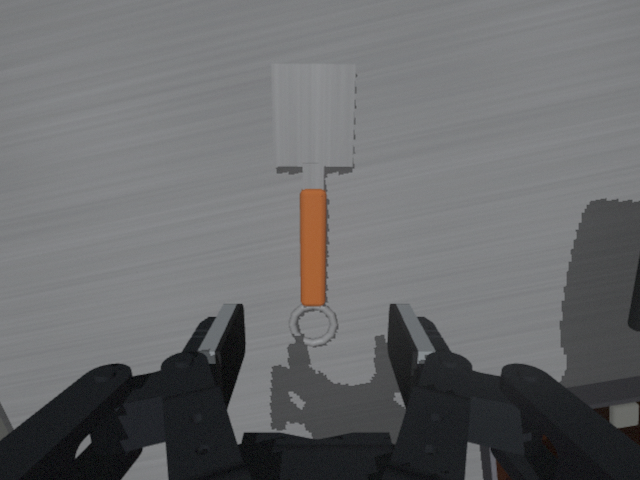

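The wrist view shows the scraper squarely under the jaws: handle from (313,190) to (313,305), ring at (314,324). Lowering and gripping.

Emit:
{"name": "drive_tool", "arguments": {
  "commands": [
    {"linear": [1,-0.04,0.05],"turn": 0,"claw": 0.35},
    {"linear": [1,0,0],"turn": 0,"claw": 0.35},
    {"linear": [1,0,0],"turn": 0,"claw": 0.35},
    {"linear": [1,0,0],"turn": 0,"claw": 0.5},
    {"linear": [0.6,0,0],"turn": 0,"claw": 0.6},
    {"linear": [0.4,0,0],"turn": 0,"claw": 0.65},
    {"linear": [0.1,0,0],"turn": 0,"claw": 0.65},
    {"linear": [0,0,0],"turn": 0,"claw": 0.65}
  ],
  "grip_force": 30
}}

```text
t: 15.7
tool_pos: [523.6, -300.1, 13.7]
ee_rot: [0.16, 1.564, -0.161]
wrist_force: [-0.3, -0.1, 0.6]
width: 29.8
```

Emit:
{"name": "drive_tool", "arguments": {
  "commands": [
    {"linear": [0,0,0],"turn": 0,"claw": 0.9},
    {"linear": [0,0,0],"turn": 0,"claw": 0.9},
    {"linear": [0,0,0],"turn": 0,"claw": 0.9},
    {"linear": [0,0,0],"turn": 0,"claw": 0.9},
    {"linear": [-0.2,0,0],"turn": 0,"claw": 0.9},
    {"linear": [-0.8,0,0],"turn": 0,"claw": 0.9},
    {"linear": [0,0,0],"turn": 0,"claw": 0.9},
    {"linear": [0,0,0],"turn": 0,"claw": 0.9}
  ]
}}

```text
t: 16.5
tool_pos: [523.0, -299.7, 38.0]
ee_rot: [0.161, 1.564, -0.161]
wrist_force: [-0.4, 0.5, -1.7]
width: 17.1
```

Emit:
{"name": "drive_tool", "arguments": {
  "commands": [
    {"linear": [-1,0,0],"turn": 0,"claw": 0.9},
    {"linear": [-1,0,0],"turn": 0,"claw": 0.9},
    {"linear": [-1,0,0],"turn": -0.42,"claw": 0.9},
    {"linear": [-1,0,0],"turn": 0,"claw": 0.9},
    {"linear": [-1,0,0],"turn": 0,"claw": 0.9},
    {"linear": [-1,0,0],"turn": 0,"claw": 0.9},
    {"linear": [-1,0.3,0],"turn": 0,"claw": 0.9},
    {"linear": [-1,0.6,0],"turn": 0,"claw": 0.9}
  ]
}}

```text
t: 17.3
tool_pos: [525.6, -277.7, 237.5]
ee_rot: [0.117, 1.57, -0.115]
wrist_force: [0.0, -0.5, -1.0]
width: 17.0
```

Emit:
{"name": "drive_tool", "arguments": {
  "commands": [
    {"linear": [-0.6,0.8,0],"turn": 0,"claw": 0.9},
    {"linear": [-0.5,1,0],"turn": 0,"claw": 0.9},
    {"linear": [0,1,0],"turn": 0,"claw": 0.9},
    {"linear": [0,1,0],"turn": 0,"claw": 0.9},
    {"linear": [0,1,0],"turn": 0,"claw": 0.9},
    {"linear": [0,0.8,0],"turn": 0,"claw": 0.9},
    {"linear": [0,0.5,0],"turn": 0,"claw": 0.9},
    {"linear": [0,0,0],"turn": 0,"claw": 0.9}
  ]
}}

```text
t: 18.1
tool_pos: [548.5, -125.4, 264.7]
ee_rot: [0.114, 1.569, -0.113]
wrist_force: [0.2, 0.0, -1.0]
width: 17.1
```

Emit:
{"name": "drive_tool", "arguments": {
  "commands": [
    {"linear": [0,0.5,0],"turn": 0,"claw": 0.9},
    {"linear": [0,0,0],"turn": 0,"claw": 0.9},
    {"linear": [0,0,0],"turn": 0,"claw": 0.9},
    {"linear": [0,0,0],"turn": 0,"claw": 0.9},
    {"linear": [0,0,0],"turn": 0,"claw": 0.9},
    {"linear": [0,0,0],"turn": 0,"claw": 0.9},
    {"linear": [0,0,0],"turn": 0,"claw": 0.9},
    {"linear": [0,0,0],"turn": 0,"claw": 0.9}
  ]
}}

```text
t: 18.9
tool_pos: [550.3, -114.5, 265.5]
ee_rot: [0.115, 1.568, -0.115]
wrist_force: [0.2, 0.3, -1.8]
width: 16.8
```

```bash
python3 look.py wrist w5 50; python3 look.py side s5 50
python3 - <<'E'
import cv2,numpy as np
a=cv2.imread('pics/w5.png')[240:480,120:520]; b=cv2.imread('pics/s5.png')[130:230,230:396]
b=cv2.resize(b,(800,482),interpolation=cv2.INTER_CUBIC)[:, :]
cv2.imwrite('pics/c5.png',np.hstack([cv2.resize(a,(400,240)),cv2.resize(b,(400,241))[:240]]))
E
```

```text
{'button': [443.7, 149.0], 'hole2': [440.7, 154.5], 'hole3': [448.3, 218.9], 'boomend': [451.6, 246.9], 'grip': [458.1, 374.8], 'coll': [323.8, 445.3], 'tip': [325.1, 410.9], 'eye': [133.7, 269.9]}
[ 550.3 -114.5  265.5] [ 0.2  0.3 -1.8] 16.778909177807787
{'button': [332.4, 231.5], 'hole2': [330.8, 233.0], 'hole3': [315.1, 222.1], 'boomend': [308.7, 217.7], 'grip': [279.8, 203.2], 'coll': [278.6, 173.8], 'tip': [294.3, 167.5], 'eye': [310.8, 196.5]}
[ 550.3 -114.4  265.5] [-0.7 -1.  -0.1] 16.658319488024805
```

View pics/c5.png

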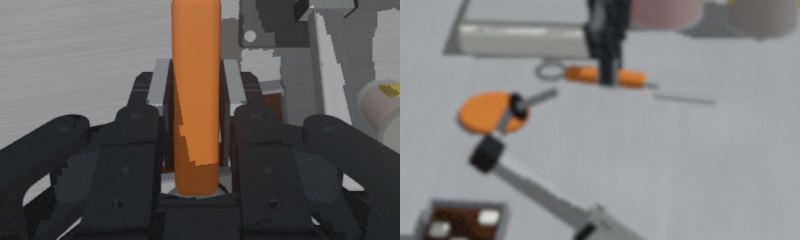

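The side view shows the ring at about (292,159) px, just above the peg tip at (294,168.6) (predicted 294,167.5). The scraper is level to slightly eye-up. I'll check the ring's predicted position.

Run:
```python
from h import *
T=get_state()['tool_pos'];f=np.array([.989,-.1456,0])
for h in(-7,0,7): print(h,proj('side',T+65*f+[0,0,h]).round(1),proj('side',T-35*f+[0,0,-4-0*h]).round(1))
print(proj('side',T+60*f).round(1))
```

```text
-7 [291.7 158.6] [330.3 162. ]
0 [291.6 156.2] [330.3 162. ]
7 [291.5 153.7] [330.3 162. ]
[293.5 156.4]
```

Emit:
{"name": "drive_tool", "arguments": {
  "commands": [
    {"linear": [0,0.16,-0.11],"turn": 0,"claw": 0.9},
    {"linear": [0,0,0],"turn": 0,"claw": 0.9},
    {"linear": [0.3,0,0],"turn": 0,"claw": 0.9},
    {"linear": [0.3,0,0],"turn": 0,"claw": 0.9},
    {"linear": [0.2,0,0],"turn": 0,"claw": 0.9},
    {"linear": [0.16,0,0],"turn": 0,"claw": 0.9},
    {"linear": [0,0,0],"turn": 0,"claw": 0.9},
    {"linear": [0,0,0],"turn": 0,"claw": 0.9}
  ],
  "grip_force": 20
}}

```text
t: 19.8
tool_pos: [548.3, -110.1, 241.6]
ee_rot: [0.115, 1.568, -0.115]
wrist_force: [-0.0, -0.7, -0.4]
width: 17.0
```

Emit:
{"name": "drive_tool", "arguments": {
  "commands": [
    {"linear": [0.1,0,0],"turn": 0,"claw": 0.9},
    {"linear": [0.1,0,0],"turn": 0,"claw": 0.9},
    {"linear": [0,0,0],"turn": 0,"claw": 0.9},
    {"linear": [0,0,0],"turn": 0,"claw": 0.9},
    {"linear": [0,0,0],"turn": 0,"claw": 0.9},
    {"linear": [0,0,0],"turn": 0,"claw": 0.9},
    {"linear": [0,0,0],"turn": 0,"claw": 0.9},
    {"linear": [0,0,0],"turn": 0,"claw": 0.9}
  ]
}}

```text
t: 20.6
tool_pos: [548.7, -110.1, 236.8]
ee_rot: [0.115, 1.566, -0.115]
wrist_force: [3.1, -1.0, 2.6]
width: 17.6
```

Emit:
{"name": "drive_tool", "arguments": {
  "commands": [
    {"linear": [0.1,0,0],"turn": 0,"claw": 0.9},
    {"linear": [0.1,0,0],"turn": 0,"claw": 0.9},
    {"linear": [0.1,0,0],"turn": 0,"claw": 0.9},
    {"linear": [0.1,0,0],"turn": 0,"claw": 0.9},
    {"linear": [0,0,0],"turn": 0,"claw": 0.9},
    {"linear": [0,0,0],"turn": 0,"claw": 0.9},
    {"linear": [0,0,0],"turn": 0,"claw": 0.9},
    {"linear": [0,0,0],"turn": 0,"claw": 0.9}
  ]
}}

```text
t: 21.4
tool_pos: [548.1, -109.9, 226.4]
ee_rot: [0.115, 1.568, -0.115]
wrist_force: [1.5, -0.8, 1.9]
width: 16.9
```

```bash
python3 look.py side s6 50
python3 - <<'E'
import cv2,numpy as np
b=cv2.imread('pics/s6.png')[135:225,260:360]
cv2.imwrite('pics/c6.png',cv2.resize(b,(660,594),interpolation=cv2.INTER_CUBIC))
E
```

```text
{'button': [332.4, 231.5], 'hole2': [330.8, 233.0], 'hole3': [315.1, 222.1], 'boomend': [308.7, 217.7], 'grip': [279.8, 203.2], 'coll': [278.6, 173.8], 'tip': [294.3, 167.5], 'eye': [310.8, 196.5]}
[ 548.1 -109.9  226.4] [ 1.5 -0.8  1.9] 16.871664095506947
```

View pics/c6.png

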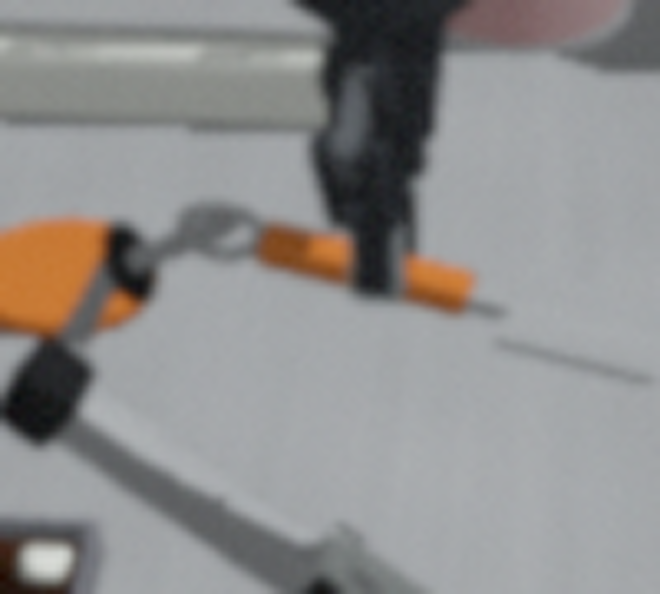

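The side crop shows the peg tip inside the ring at about (205,230), with the scraper already pitched about 12° eye-up in the pads. I'll carry on along the peg while tilting further.

Emit:
{"name": "drive_tool", "arguments": {
  "commands": [
    {"linear": [0.11,0,0.086],"turn": 0,"claw": 0.9},
    {"linear": [0.11,0,0.086],"turn": 0,"claw": 0.9},
    {"linear": [0.11,0,0.086],"turn": 0,"claw": 0.9},
    {"linear": [0.11,0,0.086],"turn": 0,"claw": 0.9},
    {"linear": [0.11,0,0.086],"turn": 0,"claw": 0.9},
    {"linear": [0.11,0,0.086],"turn": 0,"claw": 0.9},
    {"linear": [0,0,0],"turn": 0,"claw": 0.9},
    {"linear": [0,0,0],"turn": 0,"claw": 0.9}
  ]
}}

```text
t: 22.25
tool_pos: [561.4, -111.9, 209.8]
ee_rot: [0.115, 1.567, -0.115]
wrist_force: [3.7, -1.1, 1.5]
width: 17.0
```

Emit:
{"name": "drive_tool", "arguments": {
  "commands": [
    {"linear": [0.12,0,0.05],"turn": 0,"claw": 0.9},
    {"linear": [0.12,0,0.05],"turn": 0,"claw": 0.9},
    {"linear": [0.12,0,0.05],"turn": 0,"claw": 0.9},
    {"linear": [0.12,0,0.05],"turn": 0,"claw": 0.9},
    {"linear": [0.12,0,0.05],"turn": 0,"claw": 0.9},
    {"linear": [0.12,0,0.05],"turn": 0,"claw": 0.9},
    {"linear": [0.12,0,0.05],"turn": 0,"claw": 0.9},
    {"linear": [0,0,0],"turn": 0,"claw": 0.9}
  ]
}}

```text
t: 23.05
tool_pos: [570.0, -113.2, 188.7]
ee_rot: [0.115, 1.567, -0.115]
wrist_force: [1.6, 0.1, 3.7]
width: 17.3
```

```bash
python3 look.py side s7 50
python3 - <<'E'
import cv2,numpy as np
from h import *
im=cv2.imread('pics/s7.png'); h=cv2.cvtColor(im,cv2.COLOR_BGR2HSV)
m=((h[...,1]>140)&(h[...,0]<20)&(h[...,2]>90)).astype(np.uint8); m[:140]=0;m[260:]=0;m[:,:285]=0;m[:,400:]=0
n,l,s,cc=cv2.connectedComponentsWithStats(m)
for i in range(1,n):
    if s[i,4]>15:
        yx=np.argwhere(l==i); print(s[i].tolist()); 
yx=np.argwhere(m)[:,::-1].astype(np.float32); v=cv2.fitLine(yx,cv2.DIST_HUBER,0,.01,.01).ravel(); print('line',v)
T=get_state()['tool_pos'];f=np.array([.989,-.1456,0])
for a in(10,20,30,40):
    r=np.radians(a); d=proj('side',T+40*(f*np.cos(r)+[0,0,np.sin(r)]))-proj('side',T-40*(f*np.cos(r)+[0,0,np.sin(r)])); print(a,(d/np.linalg.norm(d)).round(3))
E
```

```text
{'button': [332.4, 231.5], 'hole2': [330.8, 233.0], 'hole3': [315.1, 222.1], 'boomend': [308.7, 217.7], 'grip': [279.8, 203.2], 'coll': [278.6, 173.8], 'tip': [294.3, 167.5], 'eye': [310.8, 196.5]}
[ 570.  -113.2  188.7] [1.6 0.1 3.7] 17.343392615548225
[292, 176, 13, 11, 67]
[313, 187, 7, 8, 32]
line [  0.8708572   0.4915361 304.01065   184.06662  ]
10 [-0.964 -0.266]
20 [-0.917 -0.398]
30 [-0.852 -0.523]
40 [-0.769 -0.64 ]
```

The scraper is tilted about 28° and the geometry says the ring is threaded about 34 mm down the peg. Releasing and retreating.

Emit:
{"name": "drive_tool", "arguments": {
  "commands": [
    {"linear": [0,0,0],"turn": 0,"claw": 0.5},
    {"linear": [0,0,0],"turn": 0,"claw": 0.5},
    {"linear": [0,0,0],"turn": 0,"claw": 0.5},
    {"linear": [-0.5,0,-0.5],"turn": 0,"claw": 0.5},
    {"linear": [-1,0,-1],"turn": 0,"claw": 0.5},
    {"linear": [-1,0,-1],"turn": 0,"claw": 0.5},
    {"linear": [-1,0,-1],"turn": 0,"claw": 0.5},
    {"linear": [-1,0,-1],"turn": 0,"claw": 0.5}
  ]
}}

```text
t: 23.9
tool_pos: [456.7, -96.7, 302.0]
ee_rot: [0.115, 1.569, -0.115]
wrist_force: [0.7, -0.4, 0.7]
width: 42.5
```

Emit:
{"name": "drive_tool", "arguments": {
  "commands": [
    {"linear": [0,0,-1],"turn": 0,"claw": 0.5},
    {"linear": [0,0,-1],"turn": 0,"claw": 0.5},
    {"linear": [0,0,0],"turn": 0,"claw": 0.5},
    {"linear": [0,0,0],"turn": 0,"claw": 0.5},
    {"linear": [0,0,0],"turn": 0,"claw": 0.5},
    {"linear": [0,0,0],"turn": 0,"claw": 0.5},
    {"linear": [0,0,0],"turn": 0,"claw": 0.5},
    {"linear": [0,0,0],"turn": 0,"claw": 0.5}
  ]
}}

```text
t: 24.7
tool_pos: [409.1, -89.6, 301.1]
ee_rot: [0.115, 1.569, -0.115]
wrist_force: [0.1, -0.3, -0.7]
width: 42.7
```

Emit:
{"name": "drive_tool", "arguments": {
  "commands": [
    {"linear": [0,0,0],"turn": 0,"claw": 0.5},
    {"linear": [0,0,0],"turn": 0,"claw": 0.5},
    {"linear": [0,0,0],"turn": 0,"claw": 0.5},
    {"linear": [0,0,0],"turn": 0,"claw": 0.5},
    {"linear": [0,0,0],"turn": 0,"claw": 0.5},
    {"linear": [0,0,0],"turn": 0,"claw": 0.5},
    {"linear": [0,0,0],"turn": 0,"claw": 0.5},
    {"linear": [0,0,0],"turn": 0,"claw": 0.5}
  ]
}}

```text
t: 25.5
tool_pos: [408.8, -89.5, 301.5]
ee_rot: [0.115, 1.568, -0.115]
wrist_force: [-0.1, 0.2, -0.8]
width: 42.7
```

Emit:
{"name": "drive_tool", "arguments": {
  "commands": [
    {"linear": [0,0,0],"turn": 0,"claw": 0.5},
    {"linear": [0,0,0],"turn": 0,"claw": 0.5},
    {"linear": [0,0,0],"turn": 0,"claw": 0.5},
    {"linear": [0,0,0],"turn": 0,"claw": 0.5},
    {"linear": [0,0,0],"turn": 0,"claw": 0.5},
    {"linear": [0,0,0],"turn": 0,"claw": 0.5},
    {"linear": [0,0,0],"turn": 0,"claw": 0.5},
    {"linear": [0,0,0],"turn": 0,"claw": 0.5}
  ]
}}

```text
t: 26.3
tool_pos: [408.8, -89.5, 301.5]
ee_rot: [0.115, 1.568, -0.115]
wrist_force: [0.5, 0.2, -0.6]
width: 42.9
```

Emit:
{"name": "drive_tool", "arguments": {
  "commands": [
    {"linear": [0,0,0],"turn": 0,"claw": 0.5},
    {"linear": [0,0,0],"turn": 0,"claw": 0.5},
    {"linear": [0,0,0],"turn": 0,"claw": 0.5},
    {"linear": [0,0,0],"turn": 0,"claw": 0.5},
    {"linear": [0,0,0],"turn": 0,"claw": 0.5},
    {"linear": [0,0,0],"turn": 0,"claw": 0.5},
    {"linear": [0,0,0],"turn": 0,"claw": 0.5},
    {"linear": [0,0,0],"turn": 0,"claw": 0.5}
  ]
}}

```text
t: 27.1
tool_pos: [408.8, -89.5, 301.5]
ee_rot: [0.115, 1.568, -0.115]
wrist_force: [0.2, 0.5, -0.5]
width: 42.8
```

```bash
cat > motion.py <<'E'
import cv2,numpy as np,sys
from bench import eyes,get_state
F=[eyes.grab_frame("side")[:,:,::-1] for _ in range(20)]
o=[]
for im in F:
    h=cv2.cvtColor(np.ascontiguousarray(im),cv2.COLOR_BGR2HSV); m=(h[...,1]>140)&(h[...,0]<20)&(h[...,2]>60)
    m[:150]=0;m[290:]=0;m[:,:262]=0;m[:,360:]=0; yx=np.argwhere(m); o.append((len(yx),yx.mean(0).round(1).tolist() if len(yx) else 0))
print(o[::3],get_state()['t']); a=np.abs(F[0].astype(int)-F[10]).max(2)>40; print('changed px',[int((np.abs(F[0].astype(int)-f).max(2)>40)[140:300,240:380].sum()) for f in F[4::4]])
cv2.imwrite('pics/'+sys.argv[1],F[-1])
E
python3 motion.py s8.png
```

```text
[(284, [182.3, 272.6]), (284, [182.1, 272.6]), (284, [182.0, 272.5]), (285, [182.1, 272.6]), (282, [181.8, 272.6]), (284, [181.9, 272.8]), (280, [181.7, 272.5])] 28.1
changed px [0, 0, 0, 0]
```

Nothing moves over a 1 s sequence. I'll use the last viewing on a combined side and scene crop.

Run:
```python
from bench import eyes
import cv2,numpy as np
from h import *
P,Q=json.load(open('poses.json'))
a=cv2.imread('pics/s8.png')[150:290,240:374]; b=np.ascontiguousarray(eyes.grab_frame("scene")[:,:,::-1]); cv2.imwrite('pics/sc8.png',b)
c=b[200:340,230:364]
cv2.imwrite('pics/fin.png',np.hstack([cv2.resize(x,(400,418),interpolation=cv2.INTER_CUBIC) for x in(a,c)]))
b0=cv2.imread('pics/scene0.png')
for n,(r0,r1,c0,c1) in dict(mould=(298,345,235,310),jar=(295,338,333,368),tub=(196,246,414,462)).items():
    m=cv2.matchTemplate(b[r0-6:r1+6,c0-6:c1+6],b0[r0:r1,c0:c1],cv2.TM_CCOEFF_NORMED);_,v,_,l=cv2.minMaxLoc(m);print(n,l[0]-6,l[1]-6,round(v,2))
e=world(P,peg(16,50))+[0,0,-6.5]
for cam,(x0,y0) in dict(side=(240,150),scene=(230,200)).items():
    for X in(e,e-[0,0,177.5],e*[1,1,0]): print(cam,((proj(cam,X)-[x0,y0])*2.985).round())
```

```text
mould 0 0 0.85
jar -2 2 0.62
tub 0 0 1.0
side [121.  75.]
side [132. 232.]
side [133. 255.]
scene [102. 135.]
scene [126. 254.]
scene [130. 270.]
```

View pics/fin.png

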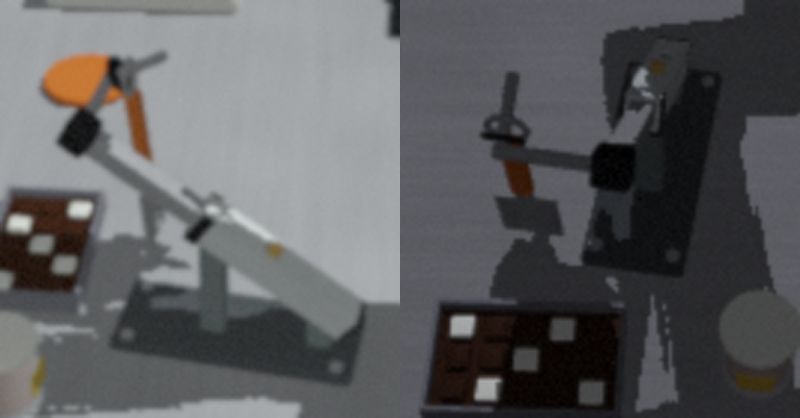

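The final picture shows the ring on the peg at the collar and the scraper hanging below, blade clear of the bench. The button is in the middle hole at about (273,250) on the left. The jar's scene match was weak because of a shadow, so I'll check it in the side view and then hand in.

Run:
```python
import cv2
from bench import sign_off
a=cv2.imread('pics/side0.png');b=cv2.imread('pics/s8.png')
m=cv2.matchTemplate(b[248:300,217:266],a[254:294,223:260],cv2.TM_CCOEFF_NORMED);_,v,_,l=cv2.minMaxLoc(m);print('jar',l[0]-6,l[1]-6,v)
print(sign_off())
```

```text
jar -1 0 0.5298915505409241
the job is handed in; nothing more can be done
None
```

The scraper is hanging by its wire eye on the peg, and I handed the job in at about 28 s.

**What I did:**
- I pressed the snap button flush, and the tube kicked up about 10 mm.
- I gripped the tube and slid it up until it stopped hard. The wrist view showed the button standing out in the next hole.
- I picked up the scraper, hooked the eye over the peg and tilted the scraper against it. Then I let go and backed the arm well clear.

**Last checks:**
- **Stillness:** no pixels around the stand changed over 1 s of side-camera frames.
- **Hanging:** the final picture shows the eye at the collar, the blade clear of the bench and the button in the middle hole. In the scene view the blade end was about 6 px from where I expected it for a dead-vertical hang, so the scraper may lean slightly.
- **Tub and mould:** both matched their starting positions with zero shift.
- **Jar:** this check was inconclusive. It matched poorly in both views, with scores of 0.62 and 0.53 and apparent shifts of 1–2 px. Changed shadows probably explain this, and the arm never touched it on purpose.

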